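# Put the sample containers back in their trays

### The job

Sort the five loose containers on the lab bench: stand each one upright in an empty bay of the green tray that already holds a container of its own kind (squat round pots with the pot, slim vials with the vial, the square bottle with the square bottle), one to a bay. Keep them upright on the way, leave the glass dish and the beaker that stand among them where they are, and let go of everything at the end.

Things in the scene. Friction and masses are not known exactly. Their poses are not given: they have to be found in the camera images.
- pot1: One of two alike: a squat round screw-cap sample pot, white plastic, standing upright, 50 mm tall, cap 46 mm in diameter (top 16 mm), body 44 mm in diameter. Origin: centre of its underside, z up. Loose, under 0.1 kg.
- pot2: The other: a squat round screw-cap sample pot, white plastic, standing upright, 50 mm tall, cap 46 mm in diameter (top 16 mm), body 44 mm in diameter. Origin: centre of its underside, z up. Loose, under 0.1 kg.
- vial1: One of two alike: a slim round vial, white plastic, standing upright, 62 mm tall, body 28 mm in diameter for the lower 46 mm, cap 24 mm in diameter above that. Origin: centre of its underside, z up. Loose, under 0.1 kg.
- vial2: The other: a slim round vial, white plastic, standing upright, 62 mm tall, body 28 mm in diameter for the lower 46 mm, cap 24 mm in diameter above that. Origin: centre of its underside, z up. Loose, under 0.1 kg.
- square_bottle: A square bottle, white plastic, standing upright: body 40 by 40 mm and 48 mm tall, flat sides along its x and y, with a round cap 30 mm in diameter on top, 66 mm tall in all. Origin: centre of its underside, z up. Loose, under 0.12 kg.
- pot_tray: The pots' tray: green plastic tray fixed to the bench, 74 mm (its x) by 202 mm (its y), with three bays in a row along its y, centred at y = -66, 0 and +66 mm; each bay is 66 mm (x) by 62 mm (y) inside, floor 4 mm above the bench, outer walls and dividers 4 mm thick and only 14 mm high. Origin: centre of the underside. The bay at y = +66 mm is filled by a fixed pot like the loose ones; the bays at y = 0 and -66 mm are empty.
- vial_tray: The vials' tray: green plastic tray fixed to the bench, 74 mm (its x) by 202 mm (its y), with three bays in a row along its y, centred at y = -66, 0 and +66 mm; each bay is 66 mm (x) by 62 mm (y) inside, floor 4 mm above the bench, outer walls and dividers 4 mm thick and only 14 mm high. Origin: centre of the underside. The bay at y = -66 mm is filled by a fixed vial like the loose ones; the bays at y = 0 and +66 mm are empty.
- bottle_tray: The square bottle's tray: green plastic tray fixed to the bench, 74 mm (its x) by 202 mm (its y), with three bays in a row along its y, centred at y = -66, 0 and +66 mm; each bay is 66 mm (x) by 62 mm (y) inside, floor 4 mm above the bench, outer walls and dividers 4 mm thick and only 14 mm high. Origin: centre of the underside. The bay at y = 0 is filled by a fixed square bottle like the loose one; the bays at y = -66 and +66 mm are empty.
- dish: Bystander: a flat covered glass dish, 62 mm in diameter, 15 mm high. Origin: centre of its underside. Loose; leave it where it is.
- beaker: Bystander: an open glass beaker, 52 mm in diameter, 60 mm tall, empty. Origin: centre of its underside. Loose; leave it where it is.
Not all that is in view belongs to the job. What is shaped like the vial1 but yellow is not meant.

How it is judged:
At the end, for the whole second after the job is handed in: Every pot, vial and the square bottle stands in an empty bay of its own kind's tray, one to a bay: within 22 mm (tray x) and 20 mm (tray y) of the bay's centre, foot on the bay floor (at most 9 mm above the tray's underside), within 7 degrees of upright, at rest (x of pot1 in the frame of pot_tray between -0.022 and 0.022 m and z of pot1 in the frame of pot_tray between -0.002 and 0.009 m and angle between each of pot1, pot2, vial1, vial2, square_bottle's own z axis and vertical below 0.12 rad and linear speed of each of pot1, pot2, vial1, vial2, square_bottle below 0.02 m/s and angular speed of each of pot1, pot2, vial1, vial2, square_bottle below 0.2 rad/s and x of pot2 in the frame of pot_tray between -0.022 and 0.022 m and z of pot2 in the frame of pot_tray between -0.002 and 0.009 m and x of vial1 in the frame of vial_tray between -0.022 and 0.022 m and z of vial1 in the frame of vial_tray between -0.002 and 0.009 m and x of vial2 in the frame of vial_tray between -0.022 and 0.022 m and z of vial2 in the frame of vial_tray between -0.002 and 0.009 m and x of square_bottle in the frame of bottle_tray between -0.022 and 0.022 m and z of square_bottle in the frame of bottle_tray between -0.002 and 0.009 m and (y of square_bottle in the frame of bottle_tray between -0.086 and -0.046 m or y of square_bottle in the frame of bottle_tray between 0.046 and 0.086 m) and ((y of pot1 in the frame of pot_tray between -0.086 and -0.046 m and y of pot2 in the frame of pot_tray between -0.02 and 0.02 m) or (y of pot1 in the frame of pot_tray between -0.02 and 0.02 m and y of pot2 in the frame of pot_tray between -0.086 and -0.046 m)) and ((y of vial1 in the frame of vial_tray between -0.02 and 0.02 m and y of vial2 in the frame of vial_tray between 0.046 and 0.086 m) or (y of vial1 in the frame of vial_tray between 0.046 and 0.086 m and y of vial2 in the frame of vial_tray between -0.02 and 0.02 m))); the robot touches nothing.
It fails at once if a container is tipped more than 35 degrees from upright (angle between any of pot1, pot2, vial1, vial2, square_bottle's own z axis and vertical above 0.61 rad).
It fails at once if the dish or the beaker is shifted more than 30 mm (distance of any of dish, beaker from where it was at the start of the episode above 0.03 m).
It fails at once if the beaker is tipped over (angle between beaker's own z axis and vertical above 0.6 rad).
It also fails if it takes over 118 s, if anything falls off the work surface, if the arm or the gripper's body presses on something with over 40 N, if the wrist force passes 120 N, or if a joint passes its speed limit or range.

### The arm

A 7-joint arm with a two-finger parallel gripper is mounted at the origin on the work surface. World frame = base frame: x ahead of the robot, y to its left, z up, the work surface at z = 0. Lengths are in m, angles in rad, forces in N, time in s.
With the tool pointing down it reaches from about 0.375 to 0.925 m from the base axis. Payload 3.1 kg.
Tool frame: the origin (TCP) lies at the very end of the fingers, on their centre line; the grasp point (between the pads) lies 19 mm behind it; z points along the fingers, y is the line along which they close (so a half turn about z gives the same grasp; the last joint's range is limited). The gripper opens to 85 mm and grips with 20 to 120 N. Pads are 22 mm wide; open, the fingers measure 114 mm over their backs; the gripper's body (76 mm by 85 mm) begins 54 mm behind the grasp point. The pads swing forward as they close: fully open they stand 13 mm farther back than shut.
Start: joints at [1.02, 0.383, 0.044, 1.598, -0.018, 1.161, -0.05], TCP at [0.284, -0.584, 0.231] pointing down, gripper open.
Joint ranges: [-2.61, 2.61], [-0.41, 2.15], [-1.48, 1.57], [0, 2.5], [-1.57, 4.71], [0.05, 1.97], [-2.85, 2.85]. Speed limits (rad/s): [2.79, 2.79, 3.14, 3.14, 3.14, 3.14, 3.14].

### API

Orientations are given as a unit quaternion [w, x, y, z].
In Python, from bench import * gives the robot as it stands. The module is installed in compiled form; this text tells all that it offers.
- The arm moves only by the tool send_rows, never from a script. Its argument "commands" is a list that holds one entry, the list of rows, each a list of 7 numbers: the shift along the tool's x, y, z scaled (see below), then the turn, a rotation vector about the tool's x, y, z scaled (see below), then the gripper's target within -1 to 1 (fully open at 1, half-way at 0, shut at -1). In form: [[[dx, dy, dz, wx, wy, wz, fingers], ...]]. A call has 1 to 12 rows; each row is the pose to reach, as a shift and turn from the pose commanded when the call began, along the tool's axes at that moment; what a row does not reach only later rows make up. The controller multiplies each number of a shift by 750 mm and each number of a turn by 2 rad. A row lasts 1/8 s, in which the tool goes at most 62.5 mm and 10.7 degrees, less where a joint would pass 70% of its speed; a pose out of reach is approached as far as the arm can. A call with a number of a shift or a turn outside -1 to 1 is refused whole. A call with a gripper value outside its range is refused whole. The fingers move at their own pace and stop on an object; the grip force is fixed at half the most. Time passes only in rows, so rows that repeat a pose let the fingers close. It gives the time, the measured TCP pose, the force, the opening and the grip force at its end, in the units of the state.
- state(): the state, without advancing time (a new reading comes with each control period).
- snapshot(name): name is "side" or "top"; returns a dict with "color" (384x512x3 uint8, blue, green, red), "mtx" (3x3 intrinsics, pixels), "rvec" (rotation vector, rad) and "tvec" (3), from world to camera coordinates, as OpenCV has them. Camera axes: x right, y down, z forward; pixel columns grow to the right and rows downward; lengths in m; the calibration is good to about 2 mm. A picture is of the moment at which its call begins. There is no depth.
- hand_in(): hands the job in; it is judged then, once.
The state is a dict: "clock": time; "joints": joint angles; "joint_velocities": joint speeds; "tau": joint torques, N m; "ee_pos": TCP position; "tcp_rot": TCP orientation; "contact_force": force on the tool from outside, world axes, zero at the start; "moment": the same for the moment, N m; "grip_width": finger opening in m; "gripper_force": force on a finger pad.
Only numpy, scipy, OpenCV 4.12 (cv2) and the standard library are available. Lean on these libraries where they do the work, as an engineer would, in place of code of your own. Each camera call takes 0.05 s, during which the arm holds its last target. There are 200 camera calls.

## Working session

There is one attempt and no reset: what is moved stays moved. The work goes in short steps, Python scripts to look and compute and a tool call to move; the robot and the scene stay as the last step left them, time stands still between calls to the robot, and variables do not carry over. Pictures are saved under pics/ and viewed, at most 14 in all, crops included, and the job is handed in when it is done.

Besides the shell and the picture viewer there is one more tool, called after "Emit:" as name(argument=value, ...) on one line, values as JSON. send_rows: Moves the arm, as the interface text tells. Its arguments: {"type":"object","properties":{"commands":{"type":"array"}},"required":["commands"]}

```bash
mkdir -p pics
python3 - <<'E'
from bench import *
import cv2,pickle
s=state();print({k:s[k] for k in("clock","ee_pos","tcp_rot","grip_width","contact_force")})
for n in("top","side"):
    d=snapshot(n);pickle.dump(d,open(n+".pkl","wb"));cv2.imwrite(f"pics/{n}0.png",cv2.resize(d["color"],(800,600)))
    print(d["mtx"],d["rvec"],d["tvec"])
E
```

```text
{'clock': 0.0, 'ee_pos': array([ 0.28392863, -0.58364448,  0.22987274]), 'tcp_rot': array([-1.28080974e-03,  9.74474647e-01,  2.24493615e-01, -3.71563154e-04]), 'grip_width': 0.08565087880663305, 'contact_force': array([0.61367868, 0.51706382, 0.08202303])}
[[408.53813502   0.         254.69857088]
 [  0.         408.53813502 190.47960775]
 [  0.           0.           1.        ]] [ 2.13915863 -2.09631259  0.19708464] [0.01081203 0.57518615 1.01558024]
[[363.42875288   0.         253.63291383]
 [  0.         363.42875288 191.87731928]
 [  0.           0.           1.        ]] [ 2.1814567  -0.24448198  0.11744896] [-0.55520526  0.12145301  0.72688813]
```

View pics/top0.png

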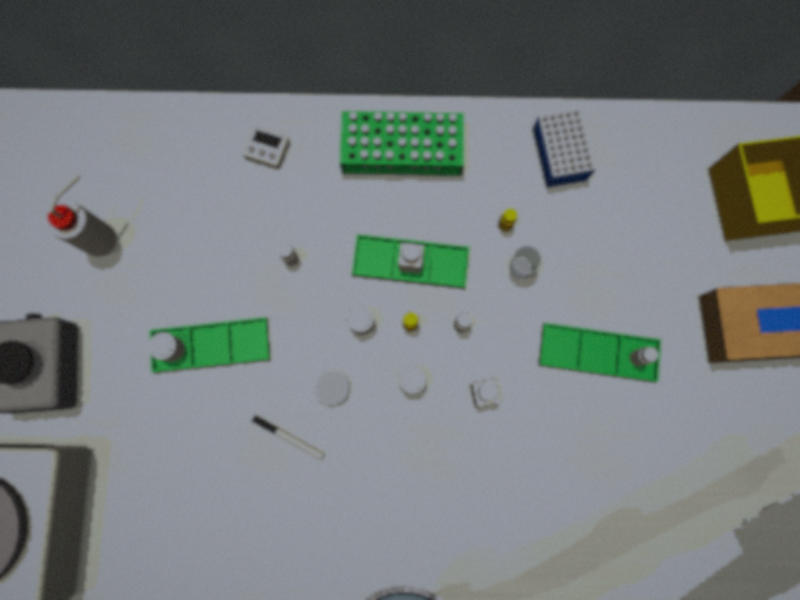

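View pics/side0.png

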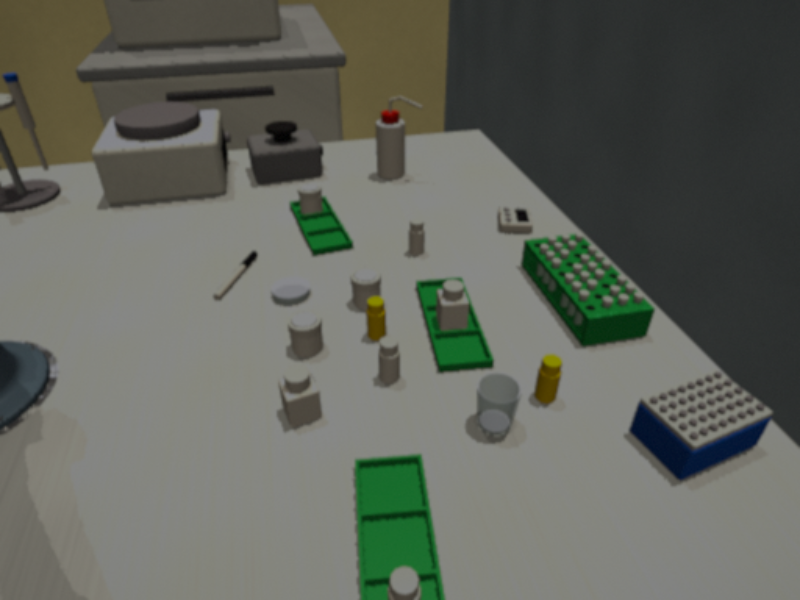

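Top view (800x600 scale): pots at (362,318) and (413,380), vials at (290,256) and (463,321), and the bottle at (486,390). The trays are at (210,345) for pots, (411,262) for the bottle and (600,353) for vials. Yellow decoys stand at (411,321) and (508,218), the beaker at (525,263) and the dish at (333,388).

```bash
cat > h.py <<'E'
from bench import *
import cv2,pickle,numpy as np
def cast(d,uv,z):
    R=cv2.Rodrigues(d["rvec"])[0];t=np.ravel(d["tvec"])
    p=np.c_[np.reshape(uv,(-1,2)),np.ones(len(np.reshape(uv,(-1,2))))]@np.linalg.inv(d["mtx"]).T@R
    c=-R.T@t
    return c+p*((z-c[2])/p[:,2])[:,None]
def proj(d,X): return cv2.projectPoints(np.float64(X).reshape(-1,1,3),d["rvec"],d["tvec"],d["mtx"],None)[0].reshape(-1,2)
E
python3 - <<'E'
from h import *
d=pickle.load(open("top.pkl","rb"));s=pickle.load(open("side.pkl","rb"))
hsv=cv2.cvtColor(d["color"],cv2.COLOR_BGR2HSV)
m=cv2.inRange(hsv,(45,120,50),(75,255,255))
m=cv2.morphologyEx(m,cv2.MORPH_CLOSE,np.ones((5,5)))
for c in cv2.findContours(m,0,2)[0]:
    if cv2.contourArea(c)>800:
        w=cast(d,c.reshape(-1,2)+0.0,.012)[:,:2]*1000
        print(cv2.minAreaRect(np.float32(w)),cv2.boundingRect(c))
# image-guess casts
for n,u,z in [("potA",(362,318),.05),("potB",(413,380),.05),("vA",(290,254),.062),("vB",(463,319),.062),("sq",(486,390),.066),("beaker",(525,257),.06),("dish",(333,388),.015),("Y1",(411,321),.06)]:
    p=cast(d,np.array(u)/1.5625,z);print(n,p.round(3),proj(s,p).round(1))
def crop(im,x,y,w,h,k,f):
    c=cv2.resize(im[y:y+h,x:x+w],None,fx=k,fy=k,interpolation=cv2.INTER_CUBIC)
    c=cv2.convertScaleAbs(c,alpha=1.6,beta=-70);cv2.imwrite(f,c)
crop(d["color"],170,145,160,125,4.8,"pics/tc.png")
crop(s["color"],160,120,190,165,3.6,"pics/sc.png")
E
```

```text
((495.4775695800781, -324.50811767578125), (199.49449157714844, 71.25833892822266), 82.86946105957031) (346, 207, 76, 37)
((495.2109069824219, 346.965087890625), (71.3545913696289, 199.68154907226562), 7.522493362426758) (97, 204, 75, 34)
((650.6129150390625, 2.7742767333984375), (197.23992919921875, 71.74333190917969), 84.4498062133789) (226, 151, 73, 33)
((873.7290649414062, 23.524559020996094), (220.44247436523438, 118.75276184082031), 89.97916412353516) (218, 72, 78, 40)
potA [[0.54  0.082 0.05 ]] [[233.9 176.2]]
potB [[ 0.438 -0.005  0.05 ]] [[193.9 204.1]]
vA [[0.645 0.206 0.062]] [[264.5 142.6]]
vB [[ 0.54  -0.086  0.062]] [[248.5 216.6]]
sq [[ 0.424 -0.123  0.066]] [[190.6 236.5]]
beaker [[ 0.648 -0.191  0.06 ]] [[319.6 245. ]]
dish [[0.424 0.13  0.015]] [[184.8 183.6]]
Y1 [[ 0.535 -0.     0.06 ]] [[238.1 192.9]]
```

View pics/tc.png

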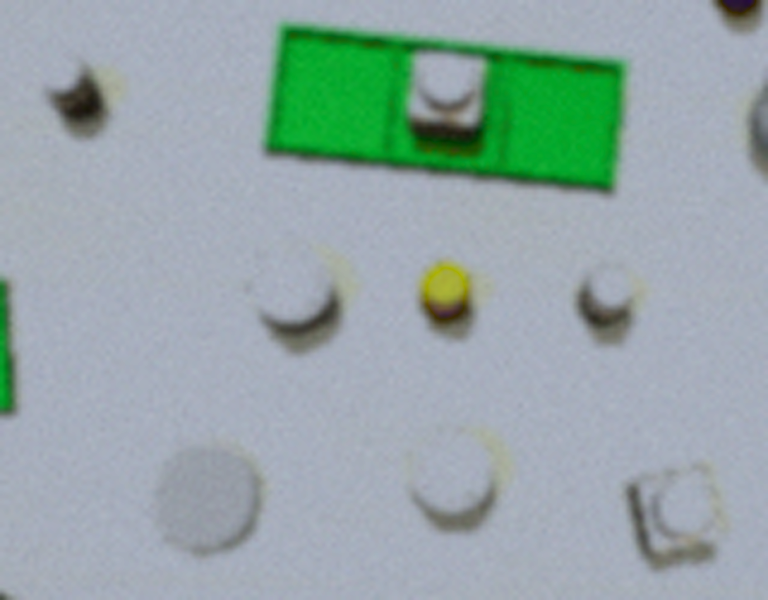

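View pics/sc.png

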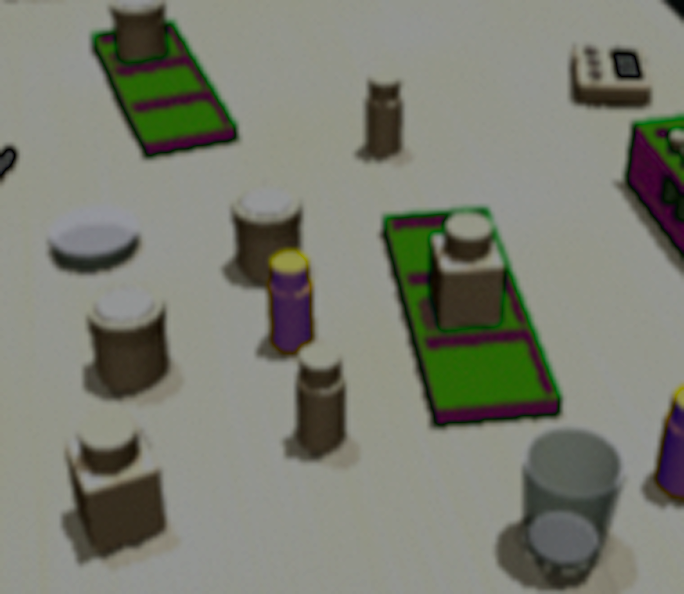

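The crops show the cap tops. Top crop: potA (291,284), potB (453,473), vA about (73,75), vB (610,287), bottle cap (686,508), with the bottle's far edge running (632,485) to (710,465). Side crop, same order: (267,202), (127,306), (384,80), (320,355), (108,427).

Run:
```python
from h import *
d=pickle.load(open("top.pkl","rb"));s=pickle.load(open("side.pkl","rb"))
for n,a,b,z in [("potA",(291,284),(267,202),.05),("potB",(453,473),(127,306),.05),("vA",(73,75),(384,80),.062),("vB",(610,287),(320,355),.062),("sq",(686,508),(108,427),.066)]:
    a=np.array(a)/4.8+(170,145)-.4; b=np.array(b)/3.6+(160,120)-.4
    print(n,cast(d,a,z).round(4),cast(s,b,z).round(4))
for e in [((632,485),(710,465)),((655,565),(712,550)),((632,487),(655,562))]:
    p=cast(d,np.array(e)/4.8+(170,145),.05);v=p[1]-p[0];print("edge yaw",np.degrees(np.arctan2(v[1],v[0])))
st=state();from scipy.spatial.transform import Rotation as R
q=st["tcp_rot"];print(R.from_quat(np.r_[q[1:],q[0]]).as_matrix().round(3))
```

```text
potA [[0.5392 0.0858 0.05  ]] [[0.54   0.0842 0.05  ]]
potB [[ 0.4385 -0.0042  0.05  ]] [[ 0.4403 -0.0073  0.05  ]]
vA [[0.6514 0.2089 0.062 ]] [[0.6508 0.2095 0.062 ]]
vB [[ 0.5391 -0.0869  0.062 ]] [[ 0.5386 -0.0909  0.062 ]]
sq [[ 0.4217 -0.1266  0.066 ]] [[ 0.4216 -0.127   0.066 ]]
edge yaw -74.62192015130006
edge yaw -74.37008328131303
edge yaw -162.80533604759802
[[ 0.899  0.438 -0.001]
 [ 0.438 -0.899  0.002]
 [-0.    -0.002 -1.   ]]
```

Emit:
send_rows(commands=[[[0.595, -0.444, 0.05, 0, 0, -0.559, 1], [0.595, -0.444, 0.05, 0, 0, -0.559, 1], [0.595, -0.444, 0.05, 0, 0, -0.559, 1], [0.595, -0.444, 0.05, 0, 0, -0.559, 1], [0.595, -0.444, 0.05, 0, 0, -0.559, 1], [0.595, -0.444, 0.05, 0, 0, -0.559, 1], [0.595, -0.444, 0.093, 0, 0, -0.559, 1], [0.595, -0.444, 0.093, 0, 0, -0.559, 1], [0.595, -0.444, 0.093, 0, 0, -0.559, 1], [0.595, -0.444, 0.093, 0, 0, -0.559, 1], [0.595, -0.444, 0.093, 0, 0, -0.559, 1], [0.595, -0.444, 0.093, 0, 0, -0.559, 1]]])

```text
clock: 1.6
ee_pos: [0.5393, -0.0923, 0.1615]
tcp_rot: [0.0, 0.708, 0.706, -0.001]
contact_force: [0.0, -0.3, 1.2]
grip_width: 0.0855
gripper_force: 0.0
```

Emit:
send_rows(commands=[[[0, 0, 0.08, 0, 0, 0, 1], [0, 0, 0.14, 0, 0, 0, 1], [0, 0, 0.192, 0, 0, 0, 1], [0, 0, 0.192, 0, 0, 0, 1], [0, 0, 0.192, 0, 0, 0, 1], [0, 0, 0.192, 0, 0, 0, -0.2], [0, 0, 0.192, 0, 0, 0, -1], [0, 0, 0.192, 0, 0, 0, -1], [0, 0, 0.192, 0, 0, 0, -1], [0, 0, 0.192, 0, 0, 0, -1], [0, 0, 0.192, 0, 0, 0, -1], [0, 0, 0.192, 0, 0, 0, -1]]])

```text
clock: 3.1
ee_pos: [0.5408, -0.0899, 0.0185]
tcp_rot: [0.001, 0.707, 0.707, 0.0]
contact_force: [-1.9, 0.1, 5.7]
grip_width: 0.0264
gripper_force: 59.0
```

Emit:
send_rows(commands=[[[0, 0, -0.05, 0, 0, 0, -1], [0, 0, -0.1, 0, 0, 0, -1], [0, 0, -0.133, 0, 0, 0, -1], [-0.05, -0.01, -0.133, 0, 0, 0, -1], [-0.11, -0.02, -0.133, 0, 0, 0, -1], [-0.18, -0.035, -0.133, 0, 0, 0, -1], [-0.25, -0.048, -0.133, 0, 0, 0, -1], [-0.3, -0.058, -0.133, 0, 0, 0, -1], [-0.314, -0.059, -0.133, 0, 0, 0, -1], [-0.314, -0.059, -0.133, 0, 0, 0, -1], [-0.314, -0.059, -0.133, 0, 0, 0, -1], [-0.314, -0.059, -0.133, 0, 0, 0, -1]]])

```text
clock: 4.6
ee_pos: [0.4967, -0.3229, 0.1173]
tcp_rot: [-0.0, 0.706, 0.708, 0.0]
contact_force: [0.3, -0.3, -0.9]
grip_width: 0.0264
gripper_force: 59.1
```

Run:
```python
from h import *
s=snapshot("side");c=s["color"]
t=snapshot("top")["color"]
cv2.imwrite("pics/c1.png",np.vstack([cv2.resize(c,(400,300)),cv2.resize(t,(400,300))]))
```

```text
(no output)
```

View pics/c1.png

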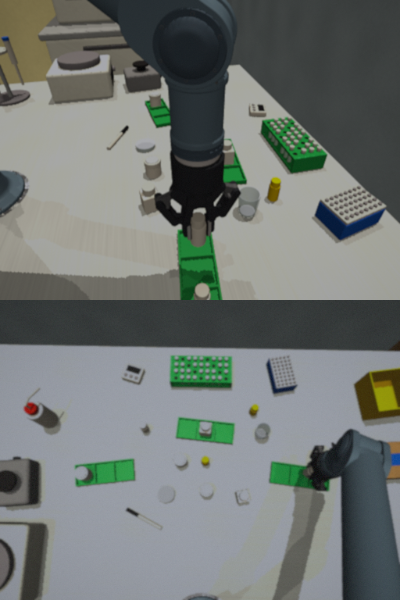

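The side view shows the vial upright in the fingers at (198,225), above the vial tray.

Emit:
send_rows(commands=[[[0, 0, 0.05, 0, 0, 0, -1], [0, 0, 0.09, 0, 0, 0, -1], [0, 0, 0.115, 0, 0, 0, -1], [0, 0, 0.127, 0, 0, 0, -1], [0, 0, 0.127, 0, 0, 0, -1], [0, 0, 0.127, 0, 0, 0, -1], [0, 0, 0.127, 0, 0, 0, 0.2], [0, 0, 0.127, 0, 0, 0, 0.4], [0, 0, 0.127, 0, 0, 0, 0.4], [0, 0, 0.127, 0, 0, 0, 0.4], [0, 0, 0.06, 0, 0, 0, 0.5], [0, 0, 0, 0, 0, 0, 1]]])

```text
clock: 6.2
ee_pos: [0.4953, -0.325, 0.1179]
tcp_rot: [-0.001, 0.707, 0.707, -0.0]
contact_force: [-0.0, -1.3, 0.6]
grip_width: 0.0798
gripper_force: 0.0
```

Emit:
send_rows(commands=[[[0.08, 0.02, -0.06, 0, 0, 0, 1], [0.712, 0.207, -0.06, 0, 0, 0, 1], [0.712, 0.207, -0.06, 0, 0, 0, 1], [0.712, 0.207, -0.06, 0, 0, 0, 1], [0.712, 0.207, -0.06, 0, 0, 0, 1], [0.712, 0.207, -0.06, 0, 0, 0, 1], [0.712, 0.207, -0.06, 0, 0, 0, 1], [0.712, 0.207, -0.06, 0, 0, 0, 1], [0.712, 0.207, -0.06, 0, 0, 0, 1], [0.712, 0.207, -0.06, 0, 0, 0, 1], [0.712, 0.207, -0.06, 0, 0, 0, 1], [0.712, 0.207, -0.06, 0, 0, 0, 1]]])

```text
clock: 7.7
ee_pos: [0.6513, 0.2053, 0.1618]
tcp_rot: [0.001, 0.708, 0.706, -0.001]
contact_force: [-0.2, -0.4, 0.1]
grip_width: 0.0857
gripper_force: 0.0
```

Run:
```python
from h import *
s=snapshot("side");c=s["color"]
t=snapshot("top")["color"]
cv2.imwrite("pics/c2.png",np.hstack([cv2.resize(c[60:384],(400,253)),cv2.resize(t[100:300,150:440],(400,253))]))
print(state()["joints"].round(2))
```

```text
[-0.01  0.56 -0.49  1.55  0.28  1.11 -0.57]
```

View pics/c2.png

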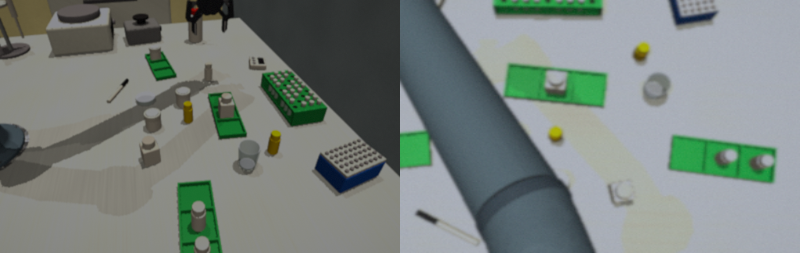

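The first vial stands upright in the middle bay, at (199,215) in the side view, and vial A is untouched at (208,72).

Emit:
send_rows(commands=[[[0, 0, 0.08, 0, 0, 0, 1], [0, 0, 0.14, 0, 0, 0, 1], [0, 0, 0.193, 0, 0, 0, 1], [0, 0, 0.193, 0, 0, 0, 1], [0, 0, 0.193, 0, 0, 0, 1], [0, 0, 0.193, 0, 0, 0, -0.2], [0, 0, 0.193, 0, 0, 0, -1], [0, 0, 0.193, 0, 0, 0, -1], [0, 0, 0.193, 0, 0, 0, -1], [0, 0, 0.193, 0, 0, 0, -1], [0, 0, 0.193, 0, 0, 0, -1], [0, 0, 0.193, 0, 0, 0, -1]]])

```text
clock: 9.3
ee_pos: [0.6519, 0.2091, 0.0187]
tcp_rot: [0.0, 0.707, 0.707, 0.001]
contact_force: [-0.4, -0.2, 5.5]
grip_width: 0.0262
gripper_force: 59.3
```

Emit:
send_rows(commands=[[[0, 0, -0.05, 0, 0, 0, -1], [0, 0, -0.11, 0, 0, 0, -1], [-0.02, -0.01, -0.16, 0, 0, 0, -1], [-0.08, -0.025, -0.16, 0, 0, 0, -1], [-0.16, -0.05, -0.16, 0, 0, 0, -1], [-0.24, -0.075, -0.16, 0, 0, 0, -1], [-0.32, -0.1, -0.16, 0, 0, 0, -1], [-0.4, -0.126, -0.16, 0, 0, 0, -1], [-0.48, -0.151, -0.16, 0, 0, 0, -1], [-0.55, -0.175, -0.16, 0, 0, 0, -1], [-0.6, -0.19, -0.16, 0, 0, 0, -1], [-0.624, -0.197, -0.16, 0, 0, 0, -1]]])

```text
clock: 10.8
ee_pos: [0.501, -0.2621, 0.1366]
tcp_rot: [-0.001, 0.709, 0.705, -0.001]
contact_force: [-0.4, 0.9, 0.2]
grip_width: 0.0264
gripper_force: 59.0
```

Emit:
send_rows(commands=[[[0, 0, 0, 0, 0, 0, -1], [0, 0, 0.05, 0, 0, 0, -1], [0, 0, 0.1, 0, 0, 0, -1], [0, 0, 0.14, 0, 0, 0, -1], [0, 0, 0.154, 0, 0, 0, -1], [0, 0, 0.154, 0, 0, 0, -1], [0, 0, 0.154, 0, 0, 0, -1], [0, 0, 0.154, 0, 0, 0, 0.2], [0, 0, 0.154, 0, 0, 0, 0.4], [0, 0, 0.154, 0, 0, 0, 0.4], [0, 0, 0.08, 0, 0, 0, 0.5], [0, 0, 0, 0, 0, 0, 1]]])

```text
clock: 12.3
ee_pos: [0.502, -0.2589, 0.1375]
tcp_rot: [-0.002, 0.707, 0.707, -0.0]
contact_force: [0.9, -0.9, 0.0]
grip_width: 0.0791
gripper_force: 0.0
```

Emit:
send_rows(commands=[[[0.07, -0.04, 0, 0, 0, -0.05, 1], [0.14, -0.09, 0, 0, 0, -0.135, 1], [0.176, -0.107, 0, 0, 0, -0.135, 1], [0.176, -0.107, 0, 0, 0, -0.135, 1], [0.176, -0.107, 0, 0, 0, -0.135, 1], [0.176, -0.107, 0, 0, 0, -0.135, 1]]])

```text
clock: 13.05
ee_pos: [0.4238, -0.1286, 0.1377]
tcp_rot: [0.0, 0.606, 0.795, 0.0]
contact_force: [0.4, 0.9, -0.6]
grip_width: 0.0856
gripper_force: 0.0
```

Run:
```python
from h import *
s=snapshot("side");c=s["color"]
t=snapshot("top")["color"]
cv2.imwrite("pics/c3.png",np.hstack([cv2.resize(c[100:384,100:380],(400,405)),cv2.resize(t[150:300,200:440],(400,250+155))]))
```

```text
(no output)
```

View pics/c3.png

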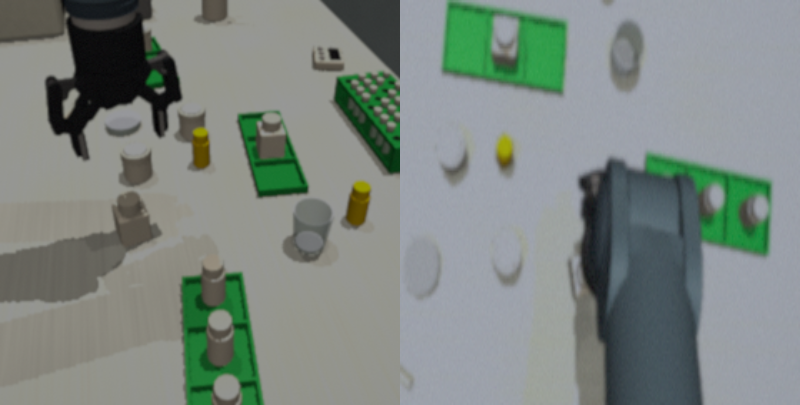

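Both vials are upright in their bays, and the open gripper hovers above the square bottle at (132,215) in the side view.

Emit:
send_rows(commands=[[[0, 0, 0.06, 0, 0, 0, 1], [0, 0, 0.12, 0, 0, 0, 1], [0, 0, 0.163, 0, 0, 0, 1], [0, 0, 0.163, 0, 0, 0, 1], [0, 0, 0.163, 0, 0, 0, 1], [0, 0, 0.163, 0, 0, 0, 0], [0, 0, 0.163, 0, 0, 0, -1], [0, 0, 0.163, 0, 0, 0, -1], [0, 0, 0.163, 0, 0, 0, -1], [0, 0, 0.163, 0, 0, 0, -1], [0, 0, 0.163, 0, 0, 0, -1], [0, 0, 0.163, 0, 0, 0, -1]]])

```text
clock: 14.65
ee_pos: [0.4241, -0.1278, 0.0164]
tcp_rot: [0.001, 0.606, 0.796, 0.0]
contact_force: [-1.1, -0.2, 7.2]
grip_width: 0.0392
gripper_force: 61.1
```

Emit:
send_rows(commands=[[[0, 0, -0.05, 0, 0, 0, -1], [0, 0, -0.11, 0, 0, 0, -1], [0, 0.02, -0.16, 0, 0, 0.02, -1], [0, 0.07, -0.16, 0, 0, 0.06, -1], [0.002, 0.14, -0.16, 0, 0, 0.11, -1], [0.003, 0.21, -0.16, 0, 0, 0.16, -1], [0.004, 0.27, -0.16, 0, 0, 0.182, -1], [0.004, 0.306, -0.16, 0, 0, 0.182, -1], [0.004, 0.306, -0.16, 0, 0, 0.182, -1], [0.004, 0.306, -0.16, 0, 0, 0.182, -1], [0.004, 0.306, -0.16, 0, 0, 0.182, -1]]])

```text
clock: 16.02
ee_pos: [0.6419, -0.0642, 0.1349]
tcp_rot: [-0.0, 0.74, 0.673, -0.001]
contact_force: [-0.6, 0.8, -1.1]
grip_width: 0.0394
gripper_force: 60.4
```

Emit:
send_rows(commands=[[[0, 0, 0, 0, 0, 0, -1], [0, 0, 0.05, 0, 0, 0, -1], [0, 0, 0.1, 0, 0, 0, -1], [0, 0, 0.14, 0, 0, 0, -1], [0, 0, 0.154, 0, 0, 0, -1], [0, 0, 0.154, 0, 0, 0, -1], [0, 0, 0.154, 0, 0, 0, -1], [0, 0, 0.154, 0, 0, 0, 0.4], [0, 0, 0.154, 0, 0, 0, 0.6], [0, 0, 0.154, 0, 0, 0, 0.6], [0, 0, 0.08, 0, 0, 0, 0.7], [0, 0, 0, 0, 0, 0, 1]]])

```text
clock: 17.52
ee_pos: [0.6421, -0.0632, 0.135]
tcp_rot: [-0.001, 0.739, 0.673, -0.001]
contact_force: [0.6, -0.7, 0.4]
grip_width: 0.0849
gripper_force: 0.0
```

Emit:
send_rows(commands=[[[0.06, -0.05, 0, 0, 0, -0.02, 1], [0.12, -0.1, 0, 0, 0, -0.047, 1], [0.17, -0.145, 0, 0, 0, -0.047, 1], [0.184, -0.155, 0, 0, 0, -0.047, 1], [0.184, -0.155, 0, 0, 0, -0.047, 1], [0.184, -0.155, 0, 0, 0, -0.047, 1], [0.184, -0.155, 0, 0, 0, -0.047, 1]]])

```text
clock: 18.4
ee_pos: [0.5416, 0.0831, 0.1351]
tcp_rot: [0.0, 0.708, 0.706, -0.0]
contact_force: [-0.2, -0.1, -0.5]
grip_width: 0.0853
gripper_force: 0.0
```

Run:
```python
from h import *
s=snapshot("side");c=s["color"]
t=snapshot("top")["color"]
cv2.imwrite("pics/c4.png",np.hstack([cv2.resize(c[60:344,100:380],(400,405)),cv2.resize(t[130:280,80:320],(400,250+155))]))
```

```text
(no output)
```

View pics/c4.png

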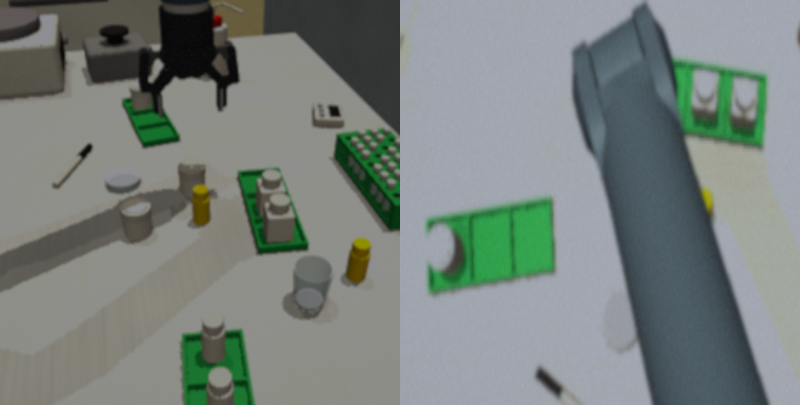

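The square bottle stands in its bay at (278,220) in the side view, and the gripper is above pot A at (192,180).

Emit:
send_rows(commands=[[[0, 0, 0.05, 0, 0, 0, 1], [0, 0, 0.1, 0, 0, 0, 1], [0, 0, 0.14, 0, 0, 0, 1], [0, 0, 0.151, 0, 0, 0, 1], [0, 0, 0.151, 0, 0, 0, 1], [0, 0, 0.151, 0, 0, 0, 0.2], [0, 0, 0.151, 0, 0, 0, -1], [0, 0, 0.151, 0, 0, 0, -1], [0, 0, 0.151, 0, 0, 0, -1], [0, 0, 0.151, 0, 0, 0, -1], [0, 0, 0.151, 0, 0, 0, -1]]])

```text
clock: 19.88
ee_pos: [0.542, 0.0854, 0.0236]
tcp_rot: [0.001, 0.707, 0.707, 0.001]
contact_force: [0.2, -0.0, 6.3]
grip_width: 0.0441
gripper_force: 61.4
```

Emit:
send_rows(commands=[[[0, 0, -0.05, 0, 0, 0, -1], [0, 0, -0.1, 0, 0, 0, -1], [0.02, 0, -0.133, 0, 0, 0, -1], [0.08, -0.01, -0.133, 0, 0, 0, -1], [0.15, -0.025, -0.133, 0, 0, 0, -1], [0.22, -0.04, -0.133, 0, 0, 0, -1], [0.29, -0.05, -0.133, 0, 0, 0, -1], [0.335, -0.06, -0.133, 0, 0, 0, -1], [0.349, -0.061, -0.133, 0, 0, 0, -1], [0.349, -0.061, -0.133, 0, 0, 0, -1], [0.349, -0.061, -0.133, 0, 0, 0, -1]]])

```text
clock: 21.25
ee_pos: [0.496, 0.3439, 0.1213]
tcp_rot: [0.001, 0.708, 0.706, -0.001]
contact_force: [0.9, -0.6, 0.0]
grip_width: 0.0443
gripper_force: 61.3
```

Emit:
send_rows(commands=[[[0, 0, 0.05, 0, 0, 0, -1], [0, 0, 0.09, 0, 0, 0, -1], [0, 0, 0.115, 0, 0, 0, -1], [0, 0, 0.127, 0, 0, 0, -1], [0, 0, 0.127, 0, 0, 0, -1], [0, 0, 0.127, 0, 0, 0, -1], [0, 0, 0.127, 0, 0, 0, 0.5], [0, 0, 0.127, 0, 0, 0, 0.7], [0, 0, 0.127, 0, 0, 0, 0.7], [0, 0, 0.127, 0, 0, 0, 0.7], [0, 0, 0.06, 0, 0, 0, 0.8], [0, 0, 0, 0, 0, 0, 1]]])

```text
clock: 22.75
ee_pos: [0.4944, 0.3467, 0.1224]
tcp_rot: [-0.0, 0.707, 0.707, -0.001]
contact_force: [0.5, 1.1, 0.5]
grip_width: 0.0853
gripper_force: 0.0
```

Emit:
send_rows(commands=[[[-0.07, -0.01, -0.02, 0, 0, 0, 1], [-0.14, -0.02, -0.02, 0, 0, 0, 1], [-0.21, -0.03, -0.02, 0, 0, 0, 1], [-0.29, -0.045, -0.02, 0, 0, 0, 1], [-0.37, -0.06, -0.02, 0, 0, 0, 1], [-0.44, -0.07, -0.02, 0, 0, 0, 1], [-0.47, -0.073, -0.02, 0, 0, 0, 1], [-0.47, -0.073, -0.02, 0, 0, 0, 1], [-0.47, -0.073, -0.02, 0, 0, 0, 1], [-0.47, -0.073, -0.02, 0, 0, 0, 1]]])

```text
clock: 24.0
ee_pos: [0.4404, -0.0037, 0.1369]
tcp_rot: [-0.0, 0.706, 0.708, 0.0]
contact_force: [0.2, 1.1, -0.1]
grip_width: 0.0851
gripper_force: 0.0
```

Run:
```python
from h import *
s=snapshot("side");c=s["color"]
t=snapshot("top")["color"]
cv2.imwrite("pics/c5.png",np.hstack([cv2.resize(c[60:344,100:380],(400,405)),cv2.resize(t[130:280,80:320],(400,250+155))]))
```

```text
(no output)
```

View pics/c5.png

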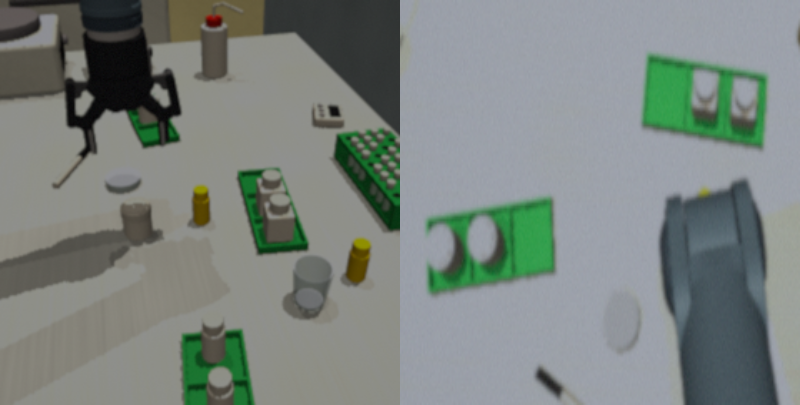

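Pot A stands in the middle bay, at (487,240) in the top view. Pot B at (137,220) in the side view is next.

Emit:
send_rows(commands=[[[0, 0, 0.05, 0, 0, 0, 1], [0, 0, 0.1, 0, 0, 0, 1], [0, 0, 0.14, 0, 0, 0, 1], [0, 0, 0.152, 0, 0, 0, 1], [0, 0, 0.152, 0, 0, 0, 1], [0, 0, 0.152, 0, 0, 0, 0.2], [0, 0, 0.152, 0, 0, 0, -1], [0, 0, 0.152, 0, 0, 0, -1], [0, 0, 0.152, 0, 0, 0, -1], [0, 0, 0.152, 0, 0, 0, -1], [0, 0, 0.152, 0, 0, 0, -1]]])

```text
clock: 25.48
ee_pos: [0.4412, -0.0057, 0.0242]
tcp_rot: [0.001, 0.707, 0.707, 0.001]
contact_force: [-1.4, -0.6, 4.7]
grip_width: 0.0446
gripper_force: 60.1
```

Emit:
send_rows(commands=[[[0, 0, -0.05, 0, 0, 0, -1], [0, 0, -0.1, 0, 0, 0, -1], [0.02, 0, -0.133, 0, 0, 0, -1], [0.08, 0.015, -0.133, 0, 0, 0, -1], [0.16, 0.035, -0.133, 0, 0, 0, -1], [0.24, 0.055, -0.133, 0, 0, 0, -1], [0.32, 0.07, -0.133, 0, 0, 0, -1], [0.37, 0.083, -0.133, 0, 0, 0, -1], [0.383, 0.085, -0.133, 0, 0, 0, -1], [0.383, 0.085, -0.133, 0, 0, 0, -1], [0.383, 0.085, -0.133, 0, 0, 0, -1]]])

```text
clock: 26.85
ee_pos: [0.5039, 0.2789, 0.1221]
tcp_rot: [0.001, 0.708, 0.706, -0.001]
contact_force: [-0.7, -0.6, -1.2]
grip_width: 0.0442
gripper_force: 61.3
```

Emit:
send_rows(commands=[[[0, 0, 0.05, 0, 0, 0, -1], [0, 0, 0.09, 0, 0, 0, -1], [0, 0, 0.115, 0, 0, 0, -1], [0, 0, 0.127, 0, 0, 0, -1], [0, 0, 0.127, 0, 0, 0, -1], [0, 0, 0.127, 0, 0, 0, -1], [0, 0, 0.127, 0, 0, 0, 0.5], [0, 0, 0.127, 0, 0, 0, 0.7], [0, 0, 0.127, 0, 0, 0, 0.7], [0, 0, 0.127, 0, 0, 0, 0.7], [0, 0, 0.06, 0, 0, 0, 0.8], [0, 0, -0.05, 0, 0, 0, 1]]])

```text
clock: 28.35
ee_pos: [0.5024, 0.2806, 0.1394]
tcp_rot: [-0.001, 0.707, 0.707, -0.002]
contact_force: [1.4, 0.8, 0.0]
grip_width: 0.0853
gripper_force: 0.0
```

Emit:
send_rows(commands=[[[-0.08, 0, -0.05, 0, 0, 0, 1], [-0.16, 0, -0.05, 0, 0, 0, 1], [-0.24, 0, -0.05, 0, 0, 0, 1], [-0.3, 0, -0.05, 0, 0, 0, 1], [-0.3, 0, -0.05, 0, 0, 0, 1], [-0.3, 0, -0.05, 0, 0, 0, 1]]])

```text
clock: 29.1
ee_pos: [0.5037, 0.0572, 0.1776]
tcp_rot: [-0.0, 0.707, 0.707, 0.0]
contact_force: [0.1, 0.3, 0.9]
grip_width: 0.0855
gripper_force: 0.0
```

Run:
```python
from h import *
s=snapshot("side");c=s["color"]
t=snapshot("top")["color"]
cv2.imwrite("pics/c6.png",np.hstack([cv2.resize(c,(400,300)),cv2.resize(t[100:300,90:360],(400,300))]))
```

```text
(no output)
```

View pics/c6.png

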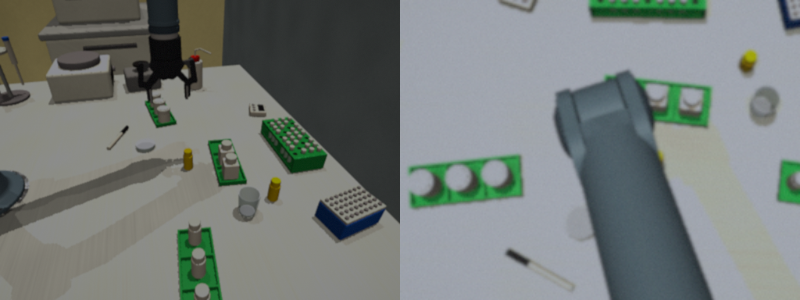

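All five containers stand in their bays, with the pots at (460,178) and (497,172) in the top view. The dish and beaker are where they were, so I'm handing in.

```bash
python3 -c "
from bench import *
print(hand_in())"
```

```text
the job is handed in; nothing more can be done
None
```

All five containers were placed upright in bays of their own kind's trays, the dish and beaker appear unmoved, the gripper is empty, and the job was handed in at about 29 s (`hand_in()` returned no verdict).

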